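Cycle the shutter lever and hold the filter collar home

TASK

Get the bench photometer ready for a reading: swing its sprung shutter lever, by the upright black knob, away from the filter mount all the way to its stop and let it spring back by itself. Then turn the knurled filter collar on the mount clockwise (seen from above), without lifting it off, until its hidden keyway drops over the pin, and push it fully home against its spring. Finish still holding the collar pushed home, and leave the beaker, the tub and the dish stack beside the instrument where they stand.

Things in the scene. Friction and masses are not known exactly. Their poses are not given: they have to be found in the camera images.
- photometer: Grey instrument box fixed to the worktop, 120 (x) by 220 (y) by 50 mm high. Origin: centre of its underside; at yaw 0 (yaw stays within 20 degrees) x points away from the robot, y to the left. At its right (x 0, y -55 mm) a bare column, 40 mm in diameter, rises to z 95 mm and carries the filter mount: a steel spigot, 28 mm in diameter, top at z 122 mm. The shutter lever is at its left.
- seat (a point): Centre of the filter mount (x 0, y -55, z 100 mm in the photometer's frame): the collar's origin lies here when fully home. Below it is only the 40 mm column for 50 mm, so fingers may reach past the collar's lower edge. Neither the pin on the spigot nor the keyway can be seen or told from any pose: feel for the drop.
- collar: Loose knurled aluminium filter collar over the spigot (1.5 mm play all round): a round cap, 52 mm in outer diameter, 36 mm high, 70 to 120 g, closed by a dark window. Origin: centre of its underside, z up. It starts 12 mm above home; its hidden keyway must be turned 25 to 80 degrees clockwise to meet the pin and then has 6 to 8 degrees of play either way. Its yaw does not tell the keyway.
- shutter_lever (a joint): Shutter lever, turning about an upright pivot. 0 = at rest (sprung back), 0.9 rad = at its stop; grows clockwise seen from above, which carries the knob away from the collar, to the left. At the knob its spring resists with 3 N at rest, 6 N at the stop, and returns the lever in about half a second once it is free.
- lever_knob (a point): Centre of the top of the lever's upright black knob: round, 15 mm in diameter, top 125 mm above the worktop; may be touched from z 80 to 125 mm. It is 55 mm from the pivot and moves with the lever: at rest at x -23, y 29 mm in the photometer's frame, at the stop near x -26, y 76 mm.
- lever_pivot (a point): Pivot axis of the lever (x 25, y 55 mm in the photometer's frame), at the top of its 24 mm hub, z 78 mm.
- beaker: Bystander: clear beaker, 72 mm across, 86 mm high, behind the photometer. Origin: centre of its underside.
- tub: Bystander: tub, 85 mm across, 75 mm high, left of the photometer. Origin: centre of its underside.
- petri_stack: Bystander: stack of small dishes, 62 mm across, 65 mm high, right of the photometer. Origin: centre of its underside.
- spring_ring (a joint): Spring ring under the collar, hidden; metres pressed down. 0 = at rest, collar 12 mm above home. At 0.003 the collar's inner lip meets the pin (a hard stop) unless the keyway is over the pin; then it goes on to 0.012, the hard stop at home. Pushes up with 3 N at rest, about 7 N at home, and lifts the collar again if let go.
There are look-alikes about, which are no part of the job. What is meant by the collar is not yellow, and is the smaller of those in its own colour.

How it is judged (in metres and radians):
On the way, in this order (a step that is already met when the one before it is completed fails the run):
1. the shutter lever is swung to its stop (value of joint shutter_lever above 0.82 rad), for 0.1 s.
2. the lever has sprung back to rest (value of joint shutter_lever below 0.08 rad and z of collar in the frame of seat above 0.005 m), for 0.2 s.
3. the collar has dropped over the pin and is home (z of collar in the frame of seat below 0.003 m), for 0.2 s.
At the end, for the whole second after the job is handed in: The robot's fingers still hold the collar (more than 2 N of contact), upright on the spigot and pushed to within 3 mm of fully home, and the lever is back at rest (within 0.08 rad) (z of collar in the frame of seat below 0.003 m and horizontal distance between collar and seat below 0.004 m and angle between collar's own z axis and vertical below 0.12 rad and contact force between the fingers and collar above 2 N and value of joint shutter_lever below 0.08 rad); the arm keeps its last pose, push and grip.
It fails at once if the collar is lifted off the mount (z of collar in the frame of seat above 0.03 m).
It fails at once if a bystander is moved more than 20 mm (distance of any of beaker, tub, petri_stack from where it was at the start of the episode above 0.02 m).
It also fails if it takes over 61 s, if anything falls off the work surface, if the arm or the gripper's body presses on something with over 40 N, if the wrist force passes 120 N, or if a joint passes its speed limit or range.

ROBOT

A 6-joint arm with a two-finger parallel gripper is mounted at the origin on a cart in front of the work surface, level with it; the furniture and walls round the work are solid. World frame = base frame: x ahead of the robot, y to its left, z up, the work surface at z = 0. Lengths are in mm, angles in rad, forces in N, time in s.
With the tool pointing down it reaches from about 350 to 975 mm from the base axis. Payload 7.1 kg.
Tool frame: the origin (TCP) lies at the very end of the fingers, on their centre line; the grasp point (between the pads) lies 19 mm behind it (ctrl.pinch_z is the z of the grasp point in the tool frame, in mm); z points along the fingers, y is the direction in which the jaws open and shut (so a half turn about z gives the same grasp; the last joint's range is limited). The gripper opens to 88 mm and grips with 3 to 60 N. Pads are 20 mm wide; open, the fingers measure 115 mm over their backs; the gripper's body (75 mm by 178 mm) begins 61 mm behind the grasp point.
Start: joints at [1.095, 0.423, 1.63, -0, 1.089, -0.019], TCP at [275.641, 560.916, 222.675] pointing down, gripper open.
Joint ranges: [-3, 3], [-0.9, 2.11], [0.09, 2.58], [-1.31, 4.45], [0.11, 2.69], [-2.54, 2.54]. Speed limits (rad/s): [2.39, 2.39, 3.01, 3.14, 3.14, 3.14].

INTERFACE

Orientations are given as a rotation vector (axis times angle).
In Python, from workcell import get_obs, optics, ctrl gives the robot as it stands.
- The arm moves only by the shell command python3 -m jog 'ROWS'. ROWS is a JSON object of lists of equal length, an entry for each row: "delta_rot": the turn, a rotation vector about the tool's x, y, z in rad, a list of three; "translation": the shift along the tool's x, y, z in mm, a list of three; "hand": the opening, from -1 (shut) to 1 (fully open). In form: {"delta_rot": [[rx, ry, rz], ...], "translation": [[x, y, z], ...], "hand": [hand, ...]}. A call has 1 to 5 rows; each row is the pose to reach, as a shift and turn from the pose commanded when the call began, along the tool's axes at that moment; what a row does not reach only later rows make up. A row lasts 1/10 s, in which the tool goes at most 50 mm and 8.59 degrees, less where a joint would pass 70% of its speed; a pose out of reach is approached as far as the arm can. A call with a gripper value outside its range is refused whole. The fingers move at their own pace and stop on an object; the grip force is fixed at half the most. Time passes only in rows, so rows that repeat a pose let the fingers close. It gives the time, the measured TCP pose, the force and the opening at its end, in the units of the state.
- get_obs(): the state, without advancing time (a new reading comes with each control period).
- optics.get_image(name): name is "side" or "top"; returns the picture (480x640x3 uint8, red, green, blue); there is no depth.
- optics.calibration(name): a dict with "intrinsics" (3x3 intrinsics, pixels), "k1" (the pictures are not rectified: a ray, as slopes to the right and down, at radius r is drawn at 1 + k1 r^2 times it, then the intrinsics apply), "cam_to_world" (4x4, takes a point from camera to world coordinates). Camera axes: x right, y up, looking along -z (the intrinsics and any distortion apply to the point x, -y, -z); pixel columns grow to the right and rows downward; lengths in mm; the calibration is good to about 2 mm. A picture is of the moment at which its call begins. calibration takes no time and is no camera call.
- ctrl.close_job(): hands the job in, once; it reports no verdict.
The state is a dict: "t": time; "qpos": joint angles; "qvel": joint speeds; "joint_torque": joint torques, N m; "ee_pos": TCP position; "orientation": TCP orientation; "ft_force": force on the tool from outside, world axes, zero at the start; "moment": the same for the moment, N m; "width": finger opening in mm.
Only numpy, scipy, OpenCV 4.12 (cv2) and the standard library are available. Lean on these libraries where they do the work, as an engineer would, in place of code of your own. Each camera call takes 0.05 s, during which the arm holds its last target. There are 200 camera calls.

## Working session

There is one attempt and no reset: what is moved stays moved. The work goes in short steps, Python scripts to look and compute and a shell command to move; the robot and the scene stay as the last step left them, time stands still between calls to the robot, and variables do not carry over. Pictures are saved under pics/ and viewed, about 8 in all and at most 12, crops included, and the job is handed in when it is done.

```bash
mkdir -p pics
python3 - <<'E'
from workcell import get_obs, optics, ctrl
import cv2
for n in("side","top"):
    cv2.imwrite(f"pics/{n}0.png",optics.get_image(n)[:,:,::-1]); c=optics.calibration(n); print(n,c)
print(get_obs(),ctrl.pinch_z)
E
```

```text
side {'intrinsics': array([[542.93399271,   0.        , 327.12122129],
       [  0.        , 542.93399271, 237.97368128],
       [  0.        ,   0.        ,   1.        ]]), 'k1': -0.06291905394146532, 'cam_to_world': array([[-9.87068330e-01,  4.49196294e-02, -1.53877672e-01,
         4.59034147e+02],
       [-1.58517586e-01, -4.16277859e-01,  8.95312749e-01,
         1.11672095e+03],
       [-2.38387511e-02,  9.08127178e-01,  4.18015242e-01,
         5.73408540e+02],
       [ 0.00000000e+00,  0.00000000e+00,  0.00000000e+00,
         1.00000000e+00]])}
top {'intrinsics': array([[619.37783206,   0.        , 311.44199019],
       [  0.        , 619.37783206, 254.79158074],
       [  0.        ,   0.        ,   1.        ]]), 'k1': -0.11953256315426747, 'cam_to_world': array([[ 1.47476786e-03,  9.88882077e-01, -1.48694530e-01,
         4.59127962e+02],
       [-9.99959687e-01,  2.77532433e-03,  8.53938662e-03,
         1.02397389e+02],
       [ 8.85712192e-03,  1.48675942e-01,  9.88846305e-01,
         1.16660040e+03],
       [ 0.00000000e+00,  0.00000000e+00,  0.00000000e+00,
         1.00000000e+00]])}
{'t': 0.1, 'qpos': array([ 1.09500939e+00,  4.23729174e-01,  1.63058806e+00,  3.87573162e-06,
        1.08859866e+00, -1.90521909e-02]), 'qvel': array([-0.00027677, -0.00046214, -0.00239259, -0.00106462,  0.00067578,
        0.00017336]), 'joint_torque': array([ 5.69868735e-04, -5.45617247e+01, -2.74323303e+01,  6.45420514e-02,
        1.88363803e-02, -3.99267810e-05]), 'ee_pos': array([275.41932696, 560.49978814, 222.01146332]), 'orientation': array([-7.11146060e-01, -3.05970827e+00,  2.01370701e-03]), 'ft_force': array([-0.51160334, -0.41589703,  0.03608964]), 'moment': array([-0.0184068 , -0.0111219 , -0.04855786]), 'width': 87.52782144880798} -18.700000000000003
```

View pics/side0.png

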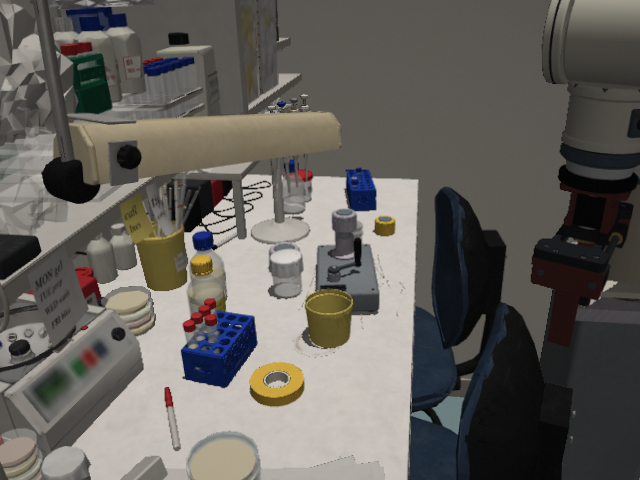

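View pics/top0.png

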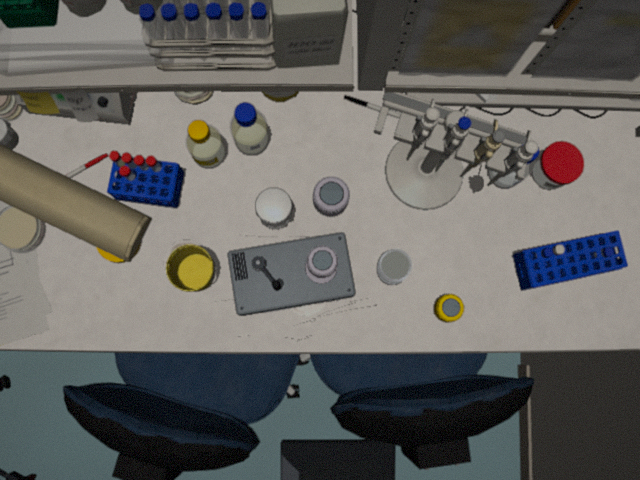

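The side view shows the photometer at (347,275), with the collar at (344,220) and the knob at (357,243). In the top view the collar is at (321,262), the knob at (279,285) and the pivot at (260,262). A beige lamp arm hangs at the left. Next I'll enlarge crops of both.

Run:
```python
import cv2
a=cv2.imread("pics/side0.png")[195:320,295:395]; b=cv2.imread("pics/top0.png")[225:325,220:360]
a=cv2.resize(a,None,fx=4.8,fy=4.8,interpolation=cv2.INTER_CUBIC);cv2.imwrite("pics/sidec.png",a)
b=cv2.resize(b,None,fx=5.5,fy=5.5,interpolation=cv2.INTER_CUBIC);cv2.imwrite("pics/topc.png",b)
```

```text
(no output)
```

View pics/sidec.png

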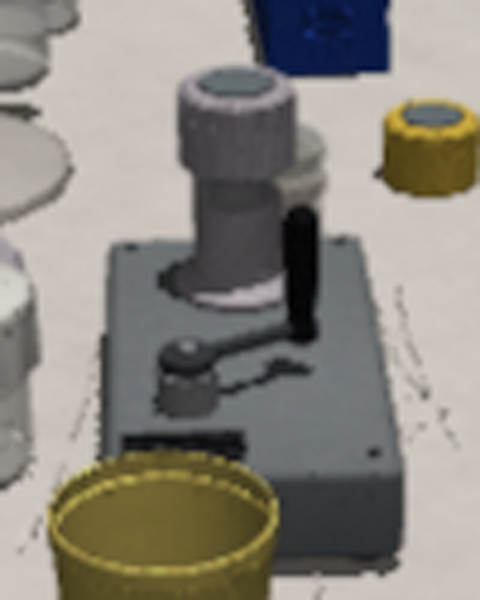

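View pics/topc.png

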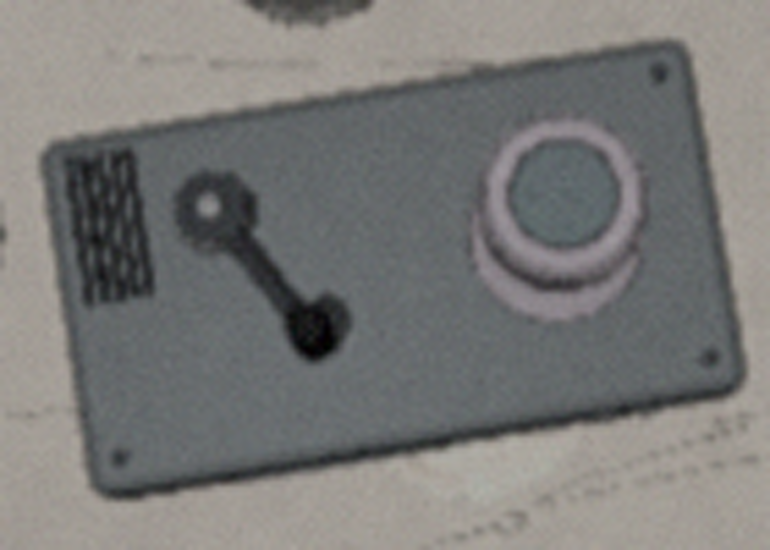

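```bash
cat > h.py <<'E'
import numpy as np, cv2
from workcell import get_obs, optics, ctrl
from scipy.optimize import least_squares
from scipy.spatial.transform import Rotation as R
CAL={n:optics.calibration(n) for n in("side","top")}
def proj(n,P):
    c=CAL[n];T=np.linalg.inv(c["cam_to_world"]);p=T[:3,:3]@np.array(P,float)+T[:3,3]
    s=np.array([p[0],-p[1]])/-p[2]; s=s*(1+c["k1"]*(s@s)); K=c["intrinsics"]
    return np.array([K[0,0]*s[0]+K[0,2],K[1,1]*s[1]+K[1,2]])
def tri(uv):
    r=least_squares(lambda P:np.concatenate([proj(n,P)-uv[n] for n in uv]),[450,100,100]);return r.x,np.abs(r.fun).max()
S=lambda u,v:(295+u/4.8-.4,195+v/4.8-.4)
T=lambda u,v:(220+u/5.5-.4,225+v/5.5-.4)
E
python3 - <<'E'
from h import *
for nm,s,t in(("collar top",(240,82),(562,192)),("knob",(302,210),(315,334)),("pivot",(187,350),(212,207))):
    print(nm,tri({"side":S(*s),"top":T(*t)}))
obs=[("top",T(562,192),(0,-55,148)),("top",T(315,334),(-23,29,125)),("top",T(212,207),(25,55,78)),("side",S(240,82),(0,-55,148)),("side",S(302,210),(-23,29,125)),("side",S(187,350),(25,55,78)),
("top",T((45+745)/2,(145+395)/2),(0,0,50)),("top",T((690+98)/2,(42+495)/2),(0,0,50)),
("top",T(367,95),(60,0,50)),("top",T(422,445),(-60,0,50)),("top",T(72,320),(0,110,50)),("top",T(718,218),(0,-110,50))]
def W(q,p):
    c,s=np.cos(q[2]),np.sin(q[2]);return [q[0]+c*p[0]-s*p[1],q[1]+s*p[0]+c*p[1],p[2]]
r=least_squares(lambda q:np.concatenate([proj(n,W(q,p))-uv for n,uv,p in obs]),[430,120,-.1])
print(r.x,np.round(r.fun,1).reshape(-1,2).tolist())
for n,p in dict(seat=(0,-55,100),knob=(-23,29,125),stop=(-26,76,125),pivot=(25,55,78)).items():print(n,np.round(W(r.x,p),1))
# others ground: tub, beaker, petri
for nm,uv,z in(("tub",(191,267),75),("beaker",(275,207),86),("petri",(394,267),65)):
    g=least_squares(lambda P:proj("top",[*P,z])-uv,[450,100]);print(nm,g.x)
o=get_obs();print(R.from_rotvec(o["orientation"]).as_matrix().round(3))
E
```

```text
collar top (array([602.30663433,  76.3255317 , 150.12594677]), np.float64(1.3487977211402722))
knob (array([563.80315469, 151.71791486, 125.00340953]), np.float64(0.23813433264950845))
pivot (array([608.52915933, 187.58067705,  76.58409806]), np.float64(0.5278836246326364))
[5.92557058e+02 1.29003003e+02 1.67620483e-01] [[1.0, 1.6], [-1.2, -0.9], [0.1, 0.7], [-1.0, 0.5], [-0.5, 0.4], [-0.3, -0.7], [0.0, -0.2], [0.2, 0.1], [-0.2, -0.5], [0.5, 0.6], [-1.1, 0.6], [0.9, -0.6]]
seat [601.7  74.8 100. ]
knob [565.  153.8 125. ]
stop [554.2 199.6 125. ]
pivot [608.  187.4  78. ]
tub [600.66997638 307.58821473]
beaker [707.75828881 158.28537713]
petri [602.98024045 -55.70530562]
[[-0.897  0.441 -0.001]
 [ 0.441  0.897 -0.001]
 [ 0.    -0.001 -1.   ]]
```

Run:
```python
from h import *
for s,t in(((325,115),(152,222)),((325,152),(130,260)),((340,132),(142,240))):print(tri({"side":s,"top":t}))
# tool pose plan: turn needed
Rm=R.from_rotvec(get_obs()["orientation"]).as_matrix();p=get_obs()["ee_pos"]
for nm,w in(("pre",[566,126,200]),("pivot",0)):
    if w: print(nm,Rm.T@(np.array(w)-p))
print(np.degrees(np.arctan2(Rm[1,1],Rm[0,1])))
```

```text
(array([608.6385364 , 296.97486339, 400.03888822]), np.float64(6.74676769461729))
(array([582.31026628, 339.95719327, 350.48756821]), np.float64(6.660768198911057))
(array([586.40673812, 314.40701505, 378.42021225]), np.float64(8.844657613549032))
pre [-452.41953675 -261.78038262   22.34484274]
63.830924946605236
```

```bash
python3 -m jog '{"delta_rot":[[0,0,-0.126],[0,0,-0.252],[0,0,-0.378],[0,0,-0.504],[0,0,-0.63]],"translation":[[-28,-34,0],[-56,-68,0],[-84,-102,0],[-112,-136,0],[-140,-170,0]],"hand":[-1,-1,-1,-1,-1]}'; python3 -c "
from h import *
o=get_obs();Rm=R.from_rotvec(o['orientation']).as_matrix();print(o['qpos'].round(2),Rm.round(3).tolist(),Rm.T@(np.array([370,170,210])-o['ee_pos']))"
```

```text
t: 0.6
ee_pos: [326.2, 344.8, 222.4]
orientation: [0.281, -3.129, 0.001]
ft_force: [0.2, -0.2, 0.1]
width: 51.2
[ 0.79  0.2   1.95 -0.    0.99 -0.96] [[-0.984, -0.178, -0.0], [-0.178, 0.984, -0.0], [0.0, -0.0, -1.0]] [ -12.03442014 -179.79655542   12.46981378]
```

```bash
python3 -m jog '{"delta_rot":[[0,0,0],[0,0,0],[0,0,0],[0,0,0],[0,0,0]],"translation":[[-3,-45,0],[-6,-90,0],[-9,-135,0],[-12,-180,0],[-15,-221,0]],"hand":[-1,-1,-1,-1,-1]}'; python3 -c "
from h import *
o=get_obs();Rm=R.from_rotvec(o['orientation']).as_matrix();print(o['qpos'].round(2),Rm.round(3).tolist(),Rm.T@(np.array([570.5,123.3,180])-o['ee_pos']))"
```

```text
t: 1.1
ee_pos: [379.0, 129.6, 222.7]
orientation: [0.272, -3.13, 0.0]
ft_force: [1.2, 0.5, -1.0]
width: 11.4
[ 0.3   0.08  2.1  -0.    0.96 -1.44] [[-0.985, -0.172, -0.0], [-0.172, 0.985, -0.0], [0.0, -0.0, -1.0]] [-187.55156313  -39.19216787   42.6475445 ]
```

```bash
python3 -m jog '{"delta_rot":[[0,0,0],[0,0,0],[0,0,0],[0,0,0],[0,0,0]],"translation":[[-47,-10,10],[-94,-20,20],[-141,-30,30],[-187,-39,42],[-187,-39,42]],"hand":[-1,-1,-1,-1,-1]}'; python3 -c "
from h import *
o=get_obs();Rm=R.from_rotvec(o['orientation']).as_matrix();print(o['qpos'].round(2),Rm.round(3).tolist(),Rm.T@(np.array([570.5,123.3,95])-o['ee_pos']))
for n in('side','top'): cv2.imwrite(f'pics/{n}1.png',optics.get_image(n)[:,:,::-1])
a=cv2.imread('pics/side1.png')[130:330,270:420];b=cv2.imread('pics/top1.png')[200:320,210:370]
cv2.imwrite('pics/c1.png',np.hstack([cv2.resize(a,(412,550)),cv2.resize(cv2.resize(b,None,fx=2.4,fy=2.4),(384,550)) ]))"
```

```text
t: 1.6
ee_pos: [574.3, 124.7, 178.2]
orientation: [-0.269, 3.13, -0.0]
ft_force: [-0.3, 0.5, 0.6]
width: 0.3
[ 0.19  0.42  1.75 -0.    0.97 -1.55] [[-0.985, -0.171, 0.0], [-0.171, 0.985, -0.0], [-0.0, -0.0, -1.0]] [ 3.99224115 -0.74052676 83.23702693]
```

View pics/c1.png

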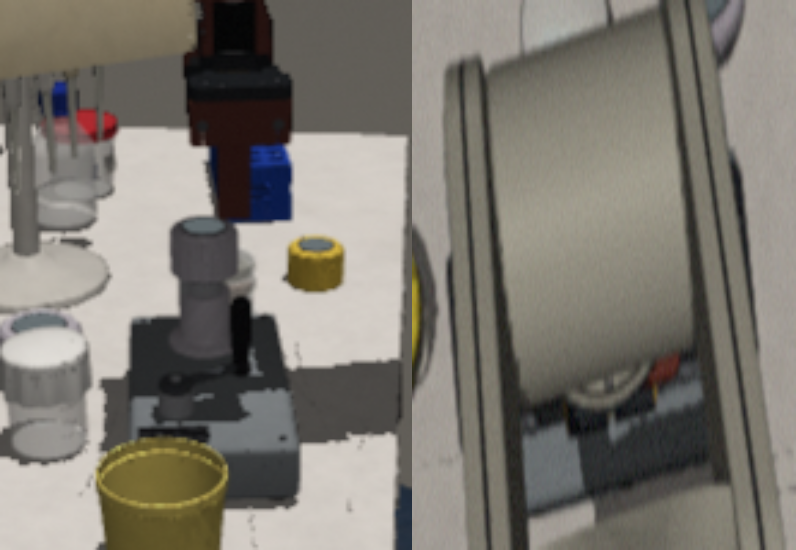

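The closed gripper hangs just beyond and above the knob in the side view, with its tip at crop (235,215) and the knob at (240,300). The arm hides the scene from the top camera. I'll descend now.

```bash
python3 -m jog '{"delta_rot":[[0,0,0],[0,0,0],[0,0,0],[0,0,0]],"translation":[[4,0,30],[4,0,60],[4,0,82],[4,0,82]],"hand":[-1,-1,-1,-1]}'
```

```text
t: 2.1
ee_pos: [562.7, 124.3, 96.7]
orientation: [0.272, -3.124, 0.001]
ft_force: [0.5, -0.0, 0.3]
width: 0.1
```

```bash
python3 -m jog '{"delta_rot":[[0,0,0],[0,0,0],[0,0,0],[0,0,0],[0,0,0]],"translation":[[-6,6,0],[-3,14,0],[0,23,0],[0,32,0],[0,40,0]],"hand":[-1,-1,-1,-1,-1]}'
```

```text
t: 2.6
ee_pos: [558.1, 163.9, 99.9]
orientation: [0.273, -3.128, 0.002]
ft_force: [-2.3, -6.4, 0.6]
width: -0.1
```

```bash
python3 -m jog '{"delta_rot":[[0,0,0],[0,0,0],[0,0,0],[0,0,0],[0,0,0]],"translation":[[-1,5,0],[-2,10,0],[-4,14,0],[-4,17,0],[-4,17,0]],"hand":[-1,-1,-1,-1,-1]}'; python3 -c "
from h import *
cv2.imwrite('pics/side2.png',optics.get_image('side')[:,:,::-1])
a=cv2.imread('pics/side2.png')[130:330,270:420];cv2.imwrite('pics/c2.png',cv2.resize(a,None,fx=3,fy=3))"
```

```text
t: 3.1
ee_pos: [559.8, 181.5, 99.8]
orientation: [-0.274, 3.129, -0.002]
ft_force: [-0.8, -6.1, -1.3]
width: 0.6
```

View pics/c2.png

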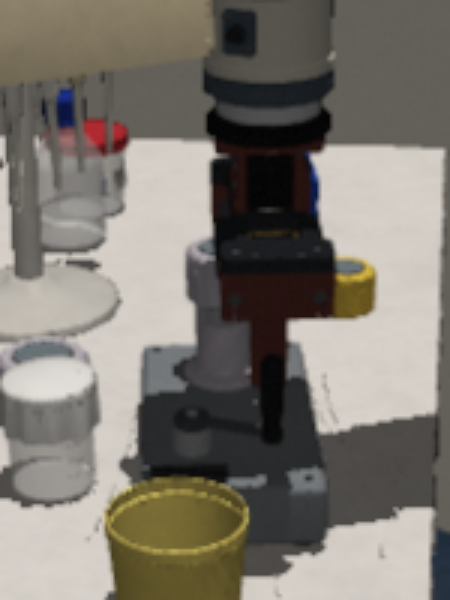

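The finger pushes the knob, seen at crop (270,400), towards the tub; the lever now lies nearly crosswise. The force of 6 N equals the spring alone, so I'll push on until the stop shows.

```bash
python3 -m jog '{"delta_rot":[[0,0,0],[0,0,0],[0,0,0],[0,0,0]],"translation":[[0,2,0],[0,4,0],[0,4,0],[0,4,0]],"hand":[-1,-1,-1,-1]}'
```

```text
t: 3.55
ee_pos: [559.8, 183.2, 99.9]
orientation: [-0.274, 3.129, -0.006]
ft_force: [3.2, -15.8, -1.6]
width: 0.3
```

```bash
python3 -m jog '{"delta_rot":[[0,0,0],[0,0,0],[0,0,0],[0,0,0],[0,0,0]],"translation":[[0,-6,0],[0,-6,-40],[0,-6,-80],[0,-6,-90],[0,-6,-90]],"hand":[-1,-1,-1,-0.5,0]}'; python3 -c "
from h import *
o=get_obs();Rm=R.from_rotvec(o['orientation']).as_matrix();print(o['qpos'].round(2),Rm.round(3).tolist(),Rm.T@(np.array([602,75.3,185])-o['ee_pos']))
cv2.imwrite('pics/side3.png',optics.get_image('side')[:,:,::-1])
a=cv2.imread('pics/side3.png')[130:330,270:420];cv2.imwrite('pics/c3.png',cv2.resize(a,None,fx=3,fy=3))"
```

```text
t: 4.05
ee_pos: [562.0, 180.5, 191.9]
orientation: [-0.272, 3.124, 0.002]
ft_force: [-0.2, 0.5, 0.2]
width: 12.9
[ 0.29  0.41  1.74  0.    0.99 -1.45] [[-0.985, -0.173, 0.006], [-0.173, 0.985, 0.002], [-0.006, 0.001, -1.0]] [ -21.20349989 -110.58013659    6.96440859]
```

View pics/c3.png

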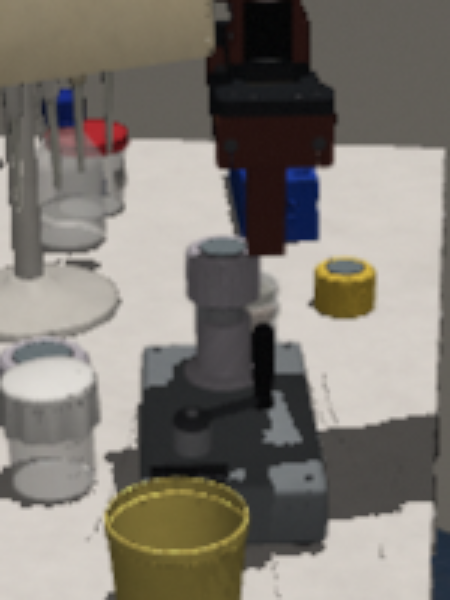

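The knob is back at crop (262,340), its starting pixel position, so the lever has returned. Next I'll move above the collar.

```bash
python3 -m jog '{"delta_rot":[[0,0,0],[0,0,0],[0,0,0],[0,0,0],[0,0,0]],"translation":[[-8,-40,0],[-16,-80,0],[-21,-110,0],[-21,-110,5],[-21,-110,5]],"hand":[1,1,1,1,1]}';python3 -m jog '{"delta_rot":[[0,0,0],[0,0,0]],"translation":[[0,0,0],[0,0,0]],"hand":[1,1]}'; python3 -c "
from h import *
o=get_obs();Rm=R.from_rotvec(o['orientation']).as_matrix();print(o['qpos'].round(2),Rm.round(3).tolist(),Rm.T@(np.array([602,75.4,108])-o['ee_pos']))"
```

```text
t: 4.6
ee_pos: [598.8, 74.4, 181.5]
orientation: [0.269, -3.126, -0.0]
ft_force: [-0.1, -0.4, 0.2]
width: 56.8
t: 4.8
ee_pos: [599.7, 75.9, 183.2]
orientation: [0.274, -3.129, -0.0]
ft_force: [-0.5, -0.5, 0.5]
width: 73.0
[ 0.11  0.44  1.71  0.    1.   -1.64] [[-0.985, -0.174, -0.001], [-0.174, 0.985, 0.0], [0.001, 0.0, -1.0]] [-2.29036233 -0.87939564 75.23643069]
```

```bash
python3 -m jog '{"delta_rot":[[0,0,0],[0,0,0],[0,0,0],[0,0,0],[0,0,0]],"translation":[[-2,-1,10],[-2,-1,35],[-2,-1,60],[-2,-1,75],[-2,-1,75]],"hand":[1,1,1,1,1]}';python3 -m jog '{"delta_rot":[[0,0,0],[0,0,0]],"translation":[[0,0,0],[0,0,0]],"hand":[0.5,0.4]}'
```

```text
t: 5.3
ee_pos: [600.7, 74.3, 106.2]
orientation: [0.272, -3.125, 0.0]
ft_force: [-0.0, -0.2, 0.2]
width: 87.8
t: 5.5
ee_pos: [603.3, 74.3, 109.7]
orientation: [-0.272, 3.128, 0.0]
ft_force: [0.2, -0.2, -0.1]
width: 75.4
```

```bash
python3 -m jog '{"delta_rot":[[0,0,0],[0,0,0],[0,0,0],[0,0,0],[0,0,0]],"translation":[[0,0,0],[0,0,0],[0,0,0],[0,0,0],[0,0,0]],"hand":[0.2,0,-0.2,-0.5,-1]}'
```

```text
t: 6.0
ee_pos: [602.7, 74.1, 109.0]
orientation: [-0.272, 3.129, -0.0]
ft_force: [-0.5, -0.6, 1.5]
width: 51.2
```

```bash
python3 -m jog '{"delta_rot":[[0,0,0],[0,0,0],[0,0,0],[0,0,0],[0,0,0]],"translation":[[0,0,0],[0,0,0],[0,0,2],[0,0,4],[0,0,4]],"hand":[-1,-1,-1,-1,-1]}'
```

```text
t: 6.5
ee_pos: [602.8, 74.1, 105.8]
orientation: [-0.272, 3.129, -0.0]
ft_force: [-3.4, -1.1, 13.9]
width: 51.4
```

```bash
python3 -m jog '{"delta_rot":[[0,0,0.06],[0,0,0.12],[0,0,0.18],[0,0,0.24],[0,0,0.3]],"translation":[[0,0,0],[0,0,0],[0,0,0],[0,0,0],[0,0,0]],"hand":[-1,-1,-1,-1,-1]}'
```

```text
t: 7.0
ee_pos: [603.2, 75.0, 105.8]
orientation: [0.203, 3.133, 0.002]
ft_force: [-0.4, 2.8, 7.7]
width: 51.3
```

```bash
python3 -m jog '{"delta_rot":[[0,0,0.07],[0,0,0.14],[0,0,0.2],[0,0,0.2]],"translation":[[0,0,0.5],[0,0,0.5],[0,0,0.5],[0,0,0.5]],"hand":[-1,-1,-1,-1]}'; python3 -c "
from h import *
o=get_obs();print(o['moment'],o['qpos'][5])"
```

```text
t: 7.4
ee_pos: [602.7, 74.3, 104.3]
orientation: [0.512, 3.099, 0.001]
ft_force: [0.6, 0.6, 3.3]
width: 51.5
[ 0.13588344 -0.18611882 -0.11068238] -1.1406974103209957
```

```bash
python3 -m jog '{"delta_rot":[[0,0,0],[0,0,0],[0,0,0],[0,0,0]],"translation":[[0,0,1.5],[0,0,3],[0,0,3],[0,0,3]],"hand":[-1,-1,-1,-1]}'; python3 -c "
from h import *
o=get_obs();print(o['moment'],o['qpos'][5])"
```

```text
t: 7.8
ee_pos: [602.7, 74.3, 101.2]
orientation: [0.51, 3.099, 0.001]
ft_force: [1.2, 2.0, 4.8]
width: 51.2
[ 0.36643897 -0.2346055   0.04315234] -1.1416463633131093
```

```bash
python3 -m jog '{"delta_rot":[[0,0,0],[0,0,0],[0,0,0],[0,0,0],[0,0,0]],"translation":[[0,0,1.5],[0,0,3],[0,0,4.5],[0,0,5.5],[0,0,5.5]],"hand":[-1,-1,-1,-1,-1]}'; python3 -c "
from h import *
o=get_obs();print(o['moment'],o['qpos'][5])"
```

```text
t: 8.3
ee_pos: [602.7, 74.2, 97.2]
orientation: [0.511, 3.099, 0.0]
ft_force: [-3.2, 1.6, 17.9]
width: 51.2
[0.29586352 0.50086903 0.046938  ] -1.1413115131842713
```

```bash
python3 -m jog '{"delta_rot":[[0,0,0],[0,0,0],[0,0,0]],"translation":[[0,0,0],[0,0,0],[0,0,0]],"hand":[-1,-1,-1]}'; python3 -c "
from h import *
cv2.imwrite('pics/side4.png',optics.get_image('side')[:,:,::-1])
print(proj('side',[602,75.4,100]),proj('side',[602,75.4,112]),proj('side',[565,153.8,125]))
a=cv2.imread('pics/side4.png')[195:295,300:400];cv2.imwrite('pics/c4.png',cv2.resize(a,None,fx=6,fy=6,interpolation=cv2.INTER_CUBIC))"
```

```text
t: 8.6
ee_pos: [602.7, 74.2, 97.2]
orientation: [0.511, 3.099, 0.001]
ft_force: [-2.4, 1.9, 18.2]
width: 51.7
[343.72395221 233.26858078] [343.66091105 228.09095416] [357.03362286 238.79331015]
```

View pics/c4.png

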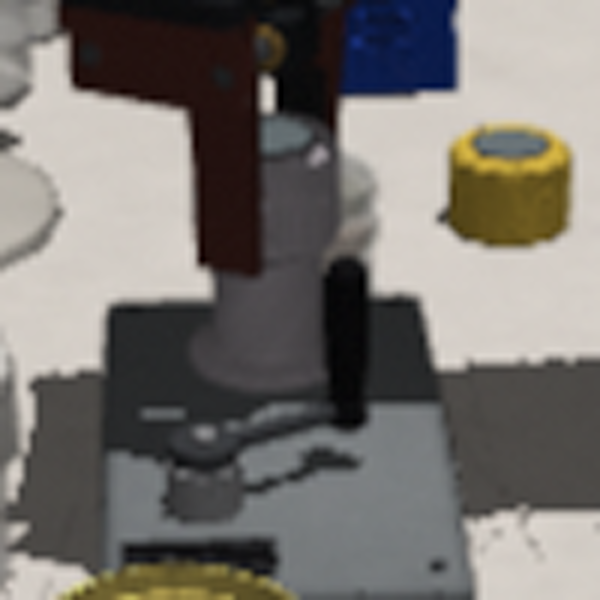

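The collar's window is at crop (285,135), about 5.5 px lower than at the start; 12 mm corresponds to 5.2 px. The knob top is at (347,265), its rest position. I'll hand the job in.

```bash
python3 -c "
from h import *
print(ctrl.close_job()); o=get_obs(); print(o['t'],o['ee_pos'],o['ft_force'],o['width'])"
```

```text
the job is handed in; nothing more can be done
None
the job is handed in; nothing more can be done
```

I completed all the steps and handed the job in at about t = 8.7 s, with the gripper still holding the collar pushed home. No verdict was reported.

- **Shutter lever:** I pushed the knob with the closed fingers until the force rose from about 6 N to 16 N with almost no further travel, which marks the stop. I then lifted clear and it sprang back. The last picture shows the knob within a pixel of its rest position.
- **Collar:** I gripped it at about 51 mm, pressed it onto the pin and turned it clockwise about 29 degrees. It dropped there, and I pushed it down until it met a hard stop. The fingers had moved 11.8 mm down, with 18 N of push at the wrist. In the side picture the collar sits about 5.5 px lower, and 12 mm would be 5.2 px.
- **Less certain:**
  - My two estimates of the collar's position differed by about 1.5 mm, which is within the mount's play.
  - I planned the moves to stay clear of the beaker, tub and dish stack, and nothing seemed to touch them. I did not measure their positions again at the end.

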